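# Slide the covered test cell under the lamp and uncover it

## Robot

A 7-joint arm with a two-finger parallel gripper is mounted at the origin on the work surface. World frame = base frame: x ahead of the robot, y to its left, z up, the work surface at z = 0. Lengths are in mm, angles in rad, forces in N, time in s.
With the tool pointing down it reaches from about 400 to 875 mm from the base axis. Payload 4.4 kg.
Tool frame: the origin (TCP) lies at the very end of the fingers, on their centre line; the grasp point (between the pads) lies 19 mm behind it; z points along the fingers, y is the line along which they close (so a half turn about z gives the same grasp; the last joint's range is limited). The gripper opens to 85 mm and grips with 20 to 120 N. Pads are 22 mm wide; open, the fingers measure 114 mm over their backs; the gripper's body (76 mm by 85 mm) begins 54 mm behind the grasp point. The pads swing forward as they close: fully open they stand 13 mm farther back than shut.
Start: joints at [-1.348, 0.628, 0.038, 1.517, -0.027, 0.996, -0.02], TCP at [185.097, 623.103, 231.313] pointing down, gripper open.
Joint ranges: [-3.06, 3.06], [-0.37, 2.12], [-1.25, 1.32], [0.18, 2.47], [-1.1, 4.24], [0.23, 1.98], [-2.94, 2.94]. Speed limits (rad/s): [2.57, 2.57, 3.14, 3.14, 3.14, 3.14, 3.14].

## Interface

Orientations are given as [roll, pitch, yaw] about the fixed x, y, z axes, in that order (R = Rz(yaw) Ry(pitch) Rx(roll)).
In Python, from cell import monitor, viewer, workorder gives the robot as it stands.
- The arm moves only by the tool arm_command, never from a script. Its argument "series" is one flat list of numbers, 5 for each row, row after row: the opening in per cent of the stroke, from 0 (shut) to 100 (fully open), then the shift along the tool's x, y, z in cm, then the turn about the tool's z in degrees. In form: [claw, x, y, z, roll, claw, x, y, z, roll, ...]. A call has exactly 5 rows; each row is the pose to reach, as a shift and turn from the pose commanded when the call began, along the tool's axes at that moment; what a row does not reach only later rows make up. A row lasts 1/12 s, in which the tool goes at most 41.7 mm and 7.16 degrees, less where a joint would pass 70% of its speed; a pose out of reach is approached as far as the arm can. A call with a gripper value outside its range is refused whole. The fingers move at their own pace and stop on an object; the grip force is fixed at half the most. Time passes only in rows, so rows that repeat a pose let the fingers close, or fill a call up. It gives the time, the measured TCP pose, the force, the opening and the grip force at its end, in the units of the state.
- monitor.read_state(): the state, without advancing time (a new reading comes with each control period).
- viewer.get_image(name): name is "scene" or "top" or "wrist"; returns (picture, depth): 480x640x3 uint8, red, green, blue; 480x640 float32, mm along the optical axis (not along the pixel's ray), 0 where there is no reading.
- viewer.camera_model(name): a dict with "mtx" (3x3 intrinsics, pixels), "R" (3x3) and "t" (3): a world point X has camera coordinates R X + t. Camera axes: x right, y down, z forward; pixel columns grow to the right and rows downward; lengths in mm; the calibration is good to about 2 mm. A picture is of the moment at which its call begins: read the wrist's pose just before it. camera_model takes no time and is no camera call; for the wrist camera it gives the pose at the moment of the call.
- workorder.finish_job(): hands the job in; it is judged then, once.
The state is a dict: "clock": time; "qpos": joint angles; "qd": joint speeds; "tau": joint torques, N m; "eef_pos": TCP position; "tool_rot": TCP orientation; "force": force on the tool from outside, world axes, zero at the start; "torque": the same for the moment, N m; "width": finger opening in mm; "gripper_force": force on a finger pad.
Only numpy, scipy, OpenCV 4.12 (cv2) and the standard library are available. Lean on these libraries where they do the work, as an engineer would, in place of code of your own. Each camera call takes 0.05 s, during which the arm holds its last target. There are 200 camera calls.

## Task

Get the solar test cell ready for a measurement: slide the aluminium sled that carries it (it has an orange handle) flat across the black breadboard (never lifting it, cover still on) until its base plate lies wholly inside the yellow outline, lengthwise with it (either way round). Then lift the white cover off the cell and set it down flat, right way up, on the floor of the white tray, without dropping it. Leave the sled in the outline and everything else where it stands.

Things in the scene. Friction and masses are not known exactly. Their poses are not given: they have to be found in the camera images.
- sled: Sled: bare aluminium base plate 170 x 96 x 12 mm (x, y, z), 0.4 to 0.85 kg, loose on the breadboard. Origin: centre of its underside. It carries an orange upright handle (44 mm along x, 14 mm thick along y, 34 mm tall above the plate, centred at x = -58 mm) and at x = +36 mm a black round cell housing 72 mm across and 16 mm high above the plate, hidden under the cover at first.
- sled_handle (a point): Centre of the top of the sled's orange handle, 46 mm above the sled's underside; its faces to pinch are those across the sled's y axis. The free plate around it is 34 mm below.
- cell (a point): Where the cover's origin sits while the cover is on the cell: on the sled at x = +36 mm, 16 mm above the sled's underside.
- cover: Loose round white cover 84 mm across, skirt and top together 16 mm high, 120 g; fits over the cell housing with 2 mm play all round, its skirt reaching 12 mm down over it. Origin: centre of its lower rim. A red bar grip stands on top (36 mm along the cover's x, 14 mm thick along its y, 34 mm tall).
- cover_knob (a point): Centre of the top of the cover's red bar grip, 50 mm above the cover's lower rim; its faces to pinch are those across the cover's y axis. The cover's top is 34 mm below.
- field_yellow: Target: rectangle outlined in yellow tape flat on the breadboard, inside 186 x 112 mm (x, y), tape 8 mm wide and with no noticeable thickness. Origin: its centre, on the breadboard's top. Which side it lies on varies.
- field_blue: The same outline in blue tape, not to be used. Origin: its centre, on the breadboard's top.
- board: Black perforated optical breadboard, fixed, 420 x 470 x 12.5 mm (x, y, z). Origin: centre of its underside; its top is 12.5 mm above the table.
- tray: Shallow white enamel tray with a black rim, fixed on the table beside the breadboard, left or right: 240 x 150 x 16 mm outside (x, y, z), walls 4 mm, floor 4 to 5 mm above the table. Origin: centre of its underside. A small white mount stands in its +x half; the -x half is free.
- notebook: Closed blue notebook 220 x 150 x 14 mm, fixed on the table on the other side from the tray. Origin: centre of its underside.
- lens_a: Bystander: clear lens in a black ring on a post with base 30 x 56 mm, 92 mm tall, on the breadboard's far edge. Origin: centre of its underside.
- lens_b: Bystander: amber lens, otherwise as the clear one.
- beam_stop: Bystander: brass cylinder 32 mm across, 50 mm tall, on the breadboard's near left corner. Origin: centre of its underside.
- mount: Bystander: white plastic block with a black lens, 26 x 44 x 44 mm, in the tray's +x half. Origin: centre of its underside.
- meter: Bystander: yellow hand-held meter 130 x 75 x 34 mm, lying on the notebook. Origin: centre of its underside.
- bottle: Bystander: amber bottle 64 mm across, 160 mm tall, far left on the table. Origin: centre of its underside.
- beaker: Bystander: glass beaker 72 mm across, 90 mm tall, far right on the table. Origin: centre of its underside.
- driver: Bystander: screwdriver with a red handle lying on the notebook beside the meter. Origin: underside of its middle.
Things that resemble listed ones, but are neither listed nor needed, are in the scene too. What is shaped like the cover but purple is not meant.

How it is judged (in metres and radians):
On the way, in this order (a step that is already met when the one before it is completed fails the run):
1. the sled lies at rest inside the yellow outline, cover still on (x of sled in the frame of field_yellow between -0.01 and 0.01 m and y of sled in the frame of field_yellow between -0.01 and 0.01 m and angle between the x axis of sled and the x axis of field_yellow, either way round below 0.12 rad and z of sled in the frame of board below 0.0175 m and linear speed of sled below 0.01 m/s and distance between cover and cell below 0.012 m), for 0.2 s.
2. the cover is lifted clear of the cell (z of cover in the frame of sled above 0.04 m), for 0.1 s.
At the end, for the whole second after the job is handed in: The sled rests flat on the breadboard, its centre within 10 mm of the yellow outline's centre along both of the outline's axes and its long axis within 0.12 rad of the outline's (either way round), and the cover lies at rest on the tray's floor, inside the walls, right way up (tilt under 0.1 rad) (x of sled in the frame of field_yellow between -0.01 and 0.01 m and y of sled in the frame of field_yellow between -0.01 and 0.01 m and angle between the x axis of sled and the x axis of field_yellow, either way round below 0.12 rad and z of sled in the frame of board below 0.0175 m and linear speed of each of sled, cover below 0.01 m/s and x of cover in the frame of tray between -0.08 and 0.08 m and y of cover in the frame of tray between -0.04 and 0.04 m and z of cover in the frame of tray below 0.012 m and angle between cover's own z axis and vertical below 0.1 rad); the robot touches nothing.
It fails at once if the sled is lifted more than 10 mm off the breadboard or tipped by more than 0.15 rad (z of sled in the frame of board above 0.0225 m or angle between sled's own z axis and vertical above 0.15 rad).
It fails at once if the cover comes off (over 30 mm from its seat) while the sled is more than 30 mm from the yellow outline's centre (distance between cover and cell above 0.03 m and horizontal distance between sled and field_yellow above 0.03 m).
It fails at once if the cover is let go in the air (its rim more than 65 mm above the table with no finger on it) (height (world z) of cover above 0.065 m and contact force between the fingers and cover below 0.2 N).
It fails at once if the cover is tipped by more than 0.7 rad (angle between cover's own z axis and vertical above 0.7 rad).
It fails at once if a bystander is moved by more than 30 mm, or an upright one tipped over (distance of any of lens_a, lens_b, beam_stop, mount, meter, bottle, beaker, driver from where it was at the start of the episode above 0.03 m or angle between any of lens_a, lens_b, beam_stop, mount, bottle, beaker's own z axis and vertical above 0.5 rad).
It also fails if it takes over 58 s, if anything falls off the work surface, if the arm or the gripper's body presses on something with over 40 N, if the wrist force passes 120 N, or if a joint passes its speed limit or range.

## Working session

There is one attempt and no reset: what is moved stays moved. The work goes in short steps, Python scripts to look and compute and a tool call to move; the robot and the scene stay as the last step left them, time stands still between calls to the robot, and variables do not carry over. Pictures are saved under pics/ and viewed, at most 11 in all, crops included, and the job is handed in when it is done.

Besides the shell and the picture viewer there is one more tool, called after "Emit:" as name(argument=value, ...), one argument or row to a line, values as JSON. arm_command: Moves the arm, as the interface text tells. Its arguments: {"type":"object","properties":{"series":{"type":"array","items":{"type":"number"}}},"required":["series"]}

```bash
mkdir -p pics; ls
python3 - <<'E'
from cell import monitor, viewer
import cv2,numpy as np
s=monitor.read_state();print({k:np.round(v,3).tolist() for k,v in s.items()})
for n in("top","scene"):
    p,d=viewer.get_image(n);c=viewer.camera_model(n)
    np.savez(f"pics/{n}0.npz",p=p,d=d,**c);cv2.imwrite(f"pics/{n}0.png",p[:,:,::-1])
    print(n,np.round(c["mtx"],1).tolist(),np.round(c["R"],3).tolist(),np.round(c["t"],1))
E
```

```text
pics
{'clock': 0.0, 'qpos': [-1.348, 0.629, 0.038, 1.518, -0.027, 0.996, -0.02], 'qd': [0.001, 0.0, 0.0, -0.002, -0.001, -0.0, -0.0], 'tau': [-0.001, -56.337, 1.226, -19.344, 0.011, 0.01, -0.0], 'eef_pos': [184.873, 622.498, 230.389], 'tool_rot': [-3.14, -0.0, 2.853], 'force': [-0.387, 0.62, 0.279], 'torque': [0.001, -0.007, -0.042], 'gripper_force': 0.0, 'width': 85.443}
top [[466.1, 0.0, 320.4], [0.0, 466.1, 238.5], [0.0, 0.0, 1.0]] [[-0.021, -1.0, 0.001], [-0.991, 0.02, -0.132], [0.132, -0.003, -0.991]] [   8.6  543.6 1064. ]
scene [[473.2, 0.0, 317.0], [0.0, 473.2, 239.7], [0.0, 0.0, 1.0]] [[-0.48, 0.877, -0.018], [0.71, 0.376, -0.595], [-0.515, -0.299, -0.803]] [ 230.5 -320.5 1261.6]
```

View pics/top0.png

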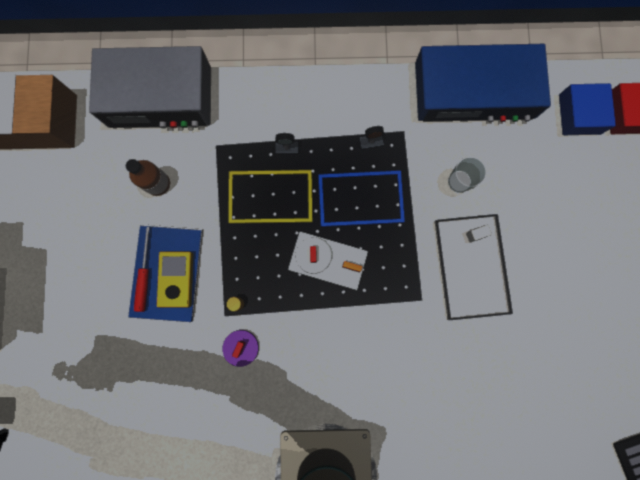

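View pics/scene0.png

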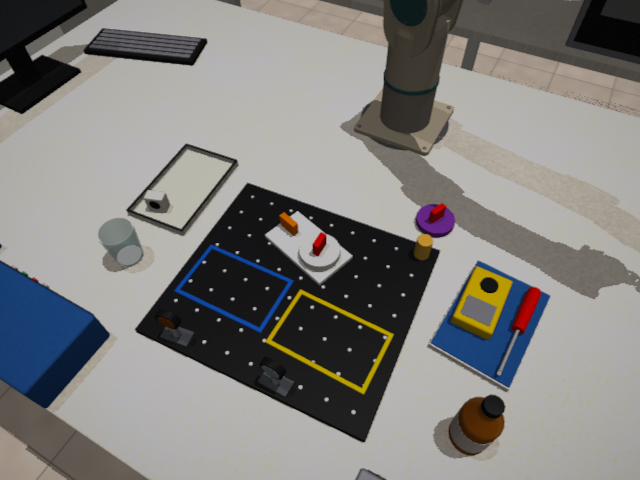

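The top view shows the sled at about (328,261), with the orange handle at (353,266) and the white cover with its red grip at (314,255). The yellow outline is at (270,196), the blue one at (361,198), and the tray at (474,267) with the mount at (478,234).

There are two cover-like things: the purple one at (240,348) and the white one at (314,255). The white one sits on the sled and fits the description. I'll confirm it in a crop and measure.

```bash
cat > h.py <<'E'
import numpy as np,cv2
def load(n): 
    f=np.load(n); return f["p"],f["d"],{k:f[k] for k in("mtx","R","t")}
def plane(c,uv,z):
    "pixels -> world points on the height z"
    uv=np.atleast_2d(uv).astype(float); r=np.linalg.solve(c["mtx"],np.c_[uv,np.ones(len(uv))].T)
    r=c["R"].T@r; o=-c["R"].T@c["t"]; return (o[:,None]+r*((z-o[2])/r[2])).T
def mask(p,lo,hi,box=None):
    h=cv2.cvtColor(p,cv2.COLOR_RGB2HSV); m=cv2.inRange(h,np.array(lo),np.array(hi))
    if box: k=np.zeros_like(m); k[box[1]:box[3],box[0]:box[2]]=255; m&=k
    return m
def rect(c,m,z):
    v,u=np.nonzero(m); P=plane(c,np.c_[u,v],z)[:,:2]
    (x,y),(w,h),a=cv2.minAreaRect(P.astype(np.float32))
    if w<h: w,h,a=h,w,a+90
    return np.round([x,y,w,h,(a+90)%180-90],1)
E
python3 - <<'E'
from h import *
for n,bx in (("top",dict(y=(222,160,318,230),b=(314,165,410,232),o=(335,255,370,280),r=(300,240,325,268),s=(280,225,375,295),t=(430,208,515,325))),
             ("scene",dict(y=(255,280,400,395),b=(170,240,300,335),o=(270,200,305,240),r=(305,225,332,258),s=(258,205,360,285),t=(125,140,242,235)))):
    p,d,c=load(f"pics/{n}0.npz")
    print(n,"yellow",rect(c,mask(p,(22,120,80),(35,255,255),bx['y']),12.5),"blue",rect(c,mask(p,(105,120,80),(125,255,255),bx['b']),12.5))
    print(" orange",rect(c,mask(p,(6,140,80),(18,255,255),bx['o']),58.5),"red",rect(c,mask(p,(0,150,60),(4,255,255),bx['r']),78.5))
    print(" sled",rect(c,mask(p,(0,0,110),(180,80,255),bx['s']),24.5),"tray",rect(c,mask(p,(0,0,0),(180,255,70),bx['t']),16))
p=load("pics/top0.npz")[0]
cv2.imwrite("pics/crop1.png",cv2.resize(p[225:300,270:380],None,fx=7,fy=7,interpolation=cv2.INTER_CUBIC)[:,:,::-1])
E
```

```text
top yellow [654.5 118.9 203.4 128.6  90. ] blue [ 645.3 -103.2  203.4  129.2  -88.4]
 orange [475.6 -73.9  41.3  13.1  70.3] red [503.2  15.1  31.8   9.1  -1.1]
 sled [490.9 -18.7 185.3 152.4 -86.9] tray [ 473.  -364.5  238.   152.2    4.4]
scene yellow [653.6 121.2 203.1 129.9  89.5] blue [ 643.8 -100.4  204.   129.8  -88.5]
 orange [485.9 -63.9  62.1  25.7  67.4] red [514.7  25.1  51.9  20.9   2.2]
 sled [485.4 -17.  220.1 200.6 -62.2] tray [ 468.8 -300.4  273.2  242.2  -85.6]
```

View pics/crop1.png

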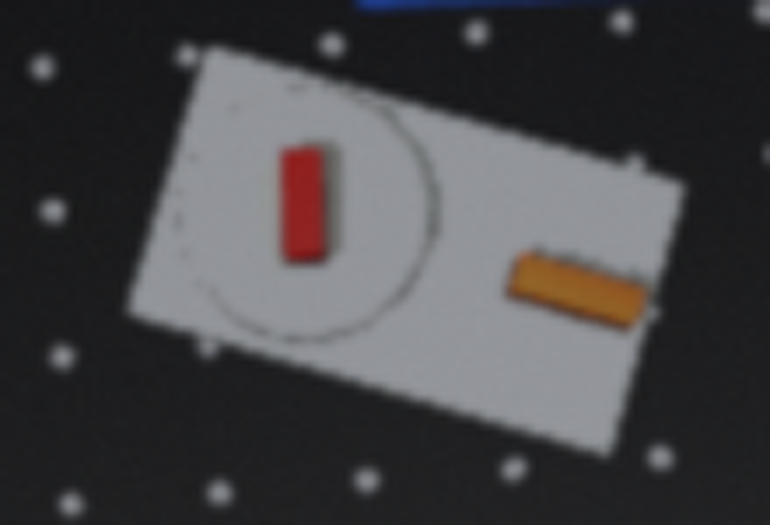

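The crop confirms a white cover with a red grip on the sled: the plate corners are at crop pixels (207,47), (685,183), (610,455) and (128,314), with the orange handle at (578,290).

Run:
```python
from h import *
p,d,c=load("pics/top0.npz")
uv=np.array([(207,47),(685,183),(610,455),(128,314)])/7+[270-.4,225-.4]
P=plane(c,uv,24.5);print(P.round(1),cv2.minAreaRect(P[:,:2].astype(np.float32)))
ctr=P.mean(0)[:2]; e=(P[0]+P[3]-P[1]-P[2])[:2]; e/=np.linalg.norm(e)
print("sled",ctr,np.degrees(np.arctan2(e[1],e[0])),"handle pred",ctr-58*e,"cover pred",ctr+36*e)
for nm,b,l in(("or",(510,255,648,328),58.5),): pass
print("handle px",plane(c,np.array([578,290])/7+[269.6,224.6],58.5),"knob",plane(c,np.array([303,205])/7+[269.6,224.6],78.5))
print("knob ends",plane(c,np.array([(302,150),(305,260)])/7+[269.6,224.6],78.5))
# yellow corners
for n in("top","scene"):
    p,d,c=load(f"pics/{n}0.npz")
    bx=(222,160,318,230) if n=="top" else (255,280,400,395)
    m=mask(p,(22,120,80),(35,255,255),bx); v,u=np.nonzero(m);P=plane(c,np.c_[u,v],12.5)[:,:2].astype(np.float32)
    print(n,cv2.boxPoints(cv2.minAreaRect(P)).round(1).tolist(), P.mean(0))
    # robust: fit lines on the long sides
    q=P-P.mean(0); 
    for s in(1,-1):
        k=(s*q[:,0]>50)&(abs(q[:,1])<85); L=cv2.fitLine(P[k],cv2.DIST_HUBER,0,.01,.01).ravel(); print(L)
p,d,c=load("pics/top0.npz")
m=mask(p,(0,0,0),(180,255,70),(430,208,515,325))
v,u=np.nonzero(m);P=plane(c,np.c_[u,v],16)[:,:2];print("tray",cv2.boxPoints(cv2.minAreaRect(P.astype(np.float32))).round(0).tolist())
print("mount",plane(c,(480,234),30))
```

```text
[[ 563.7   47.8   24.5]
 [ 513.7 -113.8   24.5]
 [ 422.4  -85.5   24.5]
 [ 473.1   75.8   24.5]] ((493.0696105957031, -18.83782958984375), (169.14956665039062, 95.55903625488281), 72.77718353271484)
sled [493.19448474 -18.89802314] 72.68427309902341 handle pred [475.93154271 -74.26941316] cover pred [503.90941428  15.47042584]
handle px [[475.60878803 -73.97009319  58.5       ]] knob [[503.42377546  15.33084617  78.5       ]]
knob ends [[521.28860337  15.32510394  78.5       ]
 [485.63191808  15.01474903  78.5       ]]
top [[590.0999755859375, 17.200000762939453], [718.7999877929688, 17.200000762939453], [718.7999877929688, 220.60000610351562], [590.2000122070312, 220.60000610351562]] [653.90295 118.08505]
[1.3969400e-02 9.9990243e-01 7.1436682e+02 1.1675564e+02]
[1.26600023e-02 9.99919832e-01 5.94655151e+02 1.18063675e+02]
scene [[587.9000244140625, 20.200000762939453], [717.7000122070312, 19.200000762939453], [719.4000244140625, 222.3000030517578], [589.5, 223.3000030517578]] [657.7856  126.27454]
[8.378603e-03 9.999649e-01 7.138482e+02 1.285882e+02]
[7.4640573e-03 9.9997216e-01 5.9369122e+02 1.2885341e+02]
tray [[349.0, -298.0], [360.0, -450.0], [598.0, -431.0], [586.0, -279.0]]
mount [[ 547.60272781 -382.00942264   30.        ]]
```

```bash
cat > wp.py <<'E'
import sys,numpy as np
from cell import monitor
from scipy.spatial.transform import Rotation as T
def plan(wps,start=None):
    "wps: (x,y,z,yaw deg) each; prints tool shift cm and turn deg per call"
    if start is None:
        s=monitor.read_state(); start=[*s["eef_pos"],np.degrees(s["tool_rot"][2])]; print("from",np.round(start,2),"rp",np.round(s["tool_rot"][:2],4),"t",round(s["clock"],2),"w",round(s["width"],1),"F",np.round(s["force"],1))
    c=np.array(start,float)
    for w in wps:
        w=np.array(w,float); R=T.from_euler("xyz",[180,0,c[3]],degrees=True)
        print(np.round(R.inv().apply(w[:3]-c[:3])/10,2),"turn",round(-((w[3]-c[3]+180)%360-180),1)); c=w
if __name__=="__main__": plan(eval(sys.argv[1]))
E
python3 wp.py "[(340,500,230,141),(440,330,230,118),(480,130,230,95),(475.8,-74.1,200,72.7)]"
```

```text
from [184.94 622.56 230.5  163.45] rp [-3.1399  0.    ] t 0.1 w 85.2 F [ 0.1  0.6 -0.4]
[-18.35  -7.33   0.05] turn 22.5
[-18.47  -6.92  -0.  ] turn 23.0
[-19.54  -5.86  -0.  ] turn 23.0
[-20.3  -2.2   3. ] turn 22.3
```

Emit:
arm_command(
  series=[100,-3.7,-1.5,0,4.5,100,-7.4,-2.9,0,9,100,-11,-4.4,0,13.5,100,-14.7,-5.9,0,18,100,-18.4,-7.3,0,22.5],
)

```text
clock: 0.52
eef_pos: [341.6, 499.0, 231.0]
tool_rot: [-3.141, 0.0, 2.457]
force: [0.8, 0.7, -0.2]
width: 85.6
gripper_force: 0.0
```

Emit:
arm_command(
  series=[100,-3.7,-1.4,0,4.6,100,-7.4,-2.8,0,9.2,100,-11.1,-4.2,0,13.8,100,-14.8,-5.5,0,18.4,100,-18.5,-6.9,0,23],
)

```text
clock: 0.93
eef_pos: [441.4, 328.8, 231.1]
tool_rot: [-3.141, -0.0, 2.055]
force: [1.9, -0.2, 0.6]
width: 85.6
gripper_force: 0.0
```

Emit:
arm_command(
  series=[100,-3.9,-1.2,0,4.6,100,-7.8,-2.4,0,9.2,100,-11.7,-3.6,0,13.8,100,-15.6,-4.7,0,18.4,100,-19.5,-5.9,0,23],
)

```text
clock: 1.35
eef_pos: [480.1, 128.9, 231.2]
tool_rot: [-3.141, -0.0, 1.654]
force: [0.2, 0.3, 1.2]
width: 85.3
gripper_force: 0.0
```

```bash
python3 wp.py "[(475.8,-74.1,180,72.7)]"
```

```text
from [480.05 128.85 231.18  94.75] rp [-3.1413e+00 -1.0000e-04] t 1.35 w 85.3 F [0.2 0.3 1.2]
[-20.19  -2.1    5.12] turn 22.0
```

Emit:
arm_command(
  series=[100,-3.9,-0.4,0.6,4.4,100,-7.8,-0.8,1.2,8.8,100,-11.7,-1.2,1.8,13.2,100,-15.6,-1.6,2.4,17.6,100,-19.5,-2,3,22],
)

```text
clock: 1.77
eef_pos: [476.5, -67.0, 200.9]
tool_rot: [-3.141, -0.0, 1.27]
force: [0.2, -0.3, 0.6]
width: 85.5
gripper_force: 0.0
```

Run:
```python
from wp import *; from h import *
from cell import viewer
plan([(475.8,-74.1,33,72.7)])
c=viewer.camera_model("wrist");p,d=viewer.get_image("wrist");np.savez("pics/w1.npz",p=p,d=d,**c);cv2.imwrite("pics/w1.png",p[:,:,::-1])
print("orange",rect(c,mask(p,(6,140,60),(18,255,255)),58.5))
```

```text
from [476.54 -66.95 200.95  72.76] rp [-3.1413e+00 -1.0000e-04] t 1.77 w 85.5 F [ 0.2 -0.3  0.6]
[-0.7   0.14 16.79] turn 0.1
orange [475.2 -69.5  47.4  13.8  72.8]
```

View pics/w1.png

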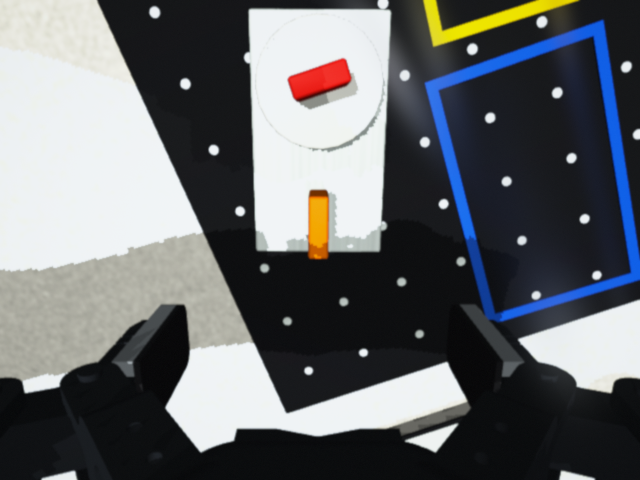

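The wrist view shows the handle at (318,225), centred between the fingers and aligned with them, and the cover seated at (318,80). I'll descend and pinch.

Emit:
arm_command(
  series=[100,-0.7,0.1,3,0,100,-0.7,0.1,6,0,100,-0.7,0.1,9.5,0,100,-0.7,0.1,12.5,0,100,-0.7,0.1,15,0],
)

```text
clock: 2.23
eef_pos: [475.1, -71.9, 49.2]
tool_rot: [-3.14, 0.0, 1.274]
force: [1.2, -1.1, 0.1]
width: 85.3
gripper_force: 0.0
```

Emit:
arm_command(
  series=[100,0,0,0.9,0,100,0,0,1.7,0,100,0,0,1.7,0,50,0,0,1.7,0,30,0,0,1.7,0],
)

```text
clock: 2.65
eef_pos: [477.0, -72.4, 35.5]
tool_rot: [3.139, -0.0, 1.274]
force: [-0.3, 0.5, -0.6]
width: 63.8
gripper_force: 0.0
```

Emit:
arm_command(
  series=[20,0,0,0,0,10,0,0,0,0,0,0,0,0,0,0,0,0,0,0,0,0,0,0,0],
)

```text
clock: 3.07
eef_pos: [476.1, -72.2, 34.9]
tool_rot: [3.141, -0.001, 1.273]
force: [-0.6, 0.5, 5.8]
width: 13.2
gripper_force: 60.5
```

Emit:
arm_command(
  series=[0,0,0,0,0,0,0,0,0,0,0,0,0,0,0,0,0,0,0,0,0,0,0,0,0],
)

```text
clock: 3.48
eef_pos: [476.1, -72.1, 34.9]
tool_rot: [3.141, -0.001, 1.273]
force: [-0.8, 0.3, 5.8]
width: 13.0
gripper_force: 60.5
```

```bash
python3 wp.py "[(477,-73.5,33,74),(560,10,33,82),(653.8,61.5,33,89.3)]"
```

```text
from [476.07 -72.14  34.93  72.95] rp [ 3.1412e+00 -6.0000e-04] t 3.48 w 13.0 F [-0.8  0.3  5.8]
[-0.1   0.13  0.19] turn -1.1
[10.31  5.68  0.  ] turn -8.0
[6.41 8.57 0.  ] turn -7.3
```

```bash
python3 wp.py "[(536,-27,34.93,78.4),(595,18,34.93,83.9),(653.8,62.8,34.93,89.3)]"
```

```text
from [476.07 -72.14  34.93  72.95] rp [ 3.1412e+00 -6.0000e-04] t 3.48 w 13.0 F [-0.8  0.3  5.8]
[6.07 4.41 0.  ] turn -5.5
[5.59 4.87 0.  ] turn -5.5
[5.08 5.37 0.  ] turn -5.4
```

Emit:
arm_command(
  series=[0,0.6,0.4,0,-0.5,0,1.8,1.3,0,-1.6,0,3.2,2.3,0,-2.9,0,4.6,3.4,0,-4.2,0,6.1,4.4,0,-5.5],
)

```text
clock: 3.9
eef_pos: [533.3, -30.4, 34.9]
tool_rot: [-3.138, 0.004, 1.367]
force: [-7.8, -6.7, 9.4]
width: 12.8
gripper_force: 60.8
```

```bash
python3 wp.py "[(595,18,34.93,83.9),(653.8,62.8,34.93,89.3)]"
```

```text
from [533.31 -30.43  34.95  78.35] rp [-3.1379  0.0044] t 3.9 w 12.8 F [-7.8 -6.7  9.4]
[5.99 5.06 0.  ] turn -5.6
[5.08 5.37 0.  ] turn -5.4
```

Going well; I'll continue with the planned shifts.

Emit:
arm_command(
  series=[0,1.1,1,0,-1.1,0,2.2,1.9,0,-2.2,0,3.4,2.9,0,-3.3,0,4.5,3.9,0,-4.4,0,5.6,4.9,0,-5.5],
)

```text
clock: 4.32
eef_pos: [592.2, 14.4, 35.0]
tool_rot: [-3.136, 0.005, 1.464]
force: [-9.9, -7.6, 9.7]
width: 12.6
gripper_force: 61.1
```

Emit:
arm_command(
  series=[0,1.3,1.4,0,-1.4,0,2.6,2.8,0,-2.8,0,3.8,4,0,-4.1,0,4.6,4.9,0,-5,0,5.1,5.4,0,-5.4],
)

```text
clock: 4.73
eef_pos: [652.9, 60.6, 35.0]
tool_rot: [-3.138, 0.004, 1.561]
force: [-9.0, -7.6, 11.2]
width: 13.0
gripper_force: 61.2
```

Emit:
arm_command(
  series=[0,0,0,0,0,0,0,0,0,0,0,0,0,0,0,0,0,0,0,0,0,0,0,0,0],
)

```text
clock: 5.15
eef_pos: [653.8, 61.4, 35.0]
tool_rot: [-3.141, 0.002, 1.56]
force: [-2.5, -3.1, 5.0]
width: 12.6
gripper_force: 60.3
```

Run:
```python
from wp import *; from h import *
from cell import viewer
plan([(653.8,62.8,34.93,89.3)])
for n in("top","scene"):
    c=viewer.camera_model(n);p,d=viewer.get_image(n);np.savez(f"pics/{n}1.npz",p=p,d=d,**c)
    if n=="scene": cv2.imwrite("pics/scene1.png",cv2.resize(p[220:400,180:420],None,fx=3.3,fy=3.3,interpolation=cv2.INTER_CUBIC)[:,:,::-1])
    else: cv2.imwrite("pics/top1.png",cv2.resize(p[140:240,200:340],None,fx=5.5,fy=5.5,interpolation=cv2.INTER_CUBIC)[:,:,::-1])
```

```text
from [653.83  61.42  35.01  89.37] rp [-3.141e+00  2.000e-03] t 5.15 w 12.6 F [-2.5 -3.1  5. ]
[ 0.14 -0.    0.01] turn 0.1
```

View pics/top1.png

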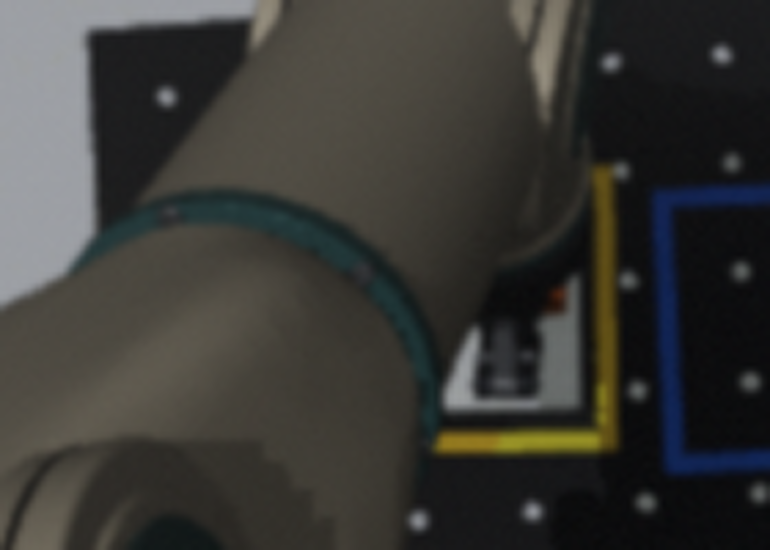

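The plate's near right corner is at crop pixel (582,410), inside the tape's inner corner at (597,432). I'll compute the offset, and use the scene view for the other corners.

Run:
```python
from h import *
p,d,c=load("pics/top1.npz")
f=lambda q:np.array(q)/5.5+[199.6,139.6]
a=plane(c,f((582,410)),24.5)[0];b=plane(c,f((597,432)),12.5)[0];print(a,b,a-b,"corner expected diff 8,8")
```

```text
[605.03332173  32.21973064  24.5       ] [597.29205955  26.105125    12.5       ] [ 7.74126218  6.11460564 12.        ] corner expected diff 8,8
```

View pics/scene1.png

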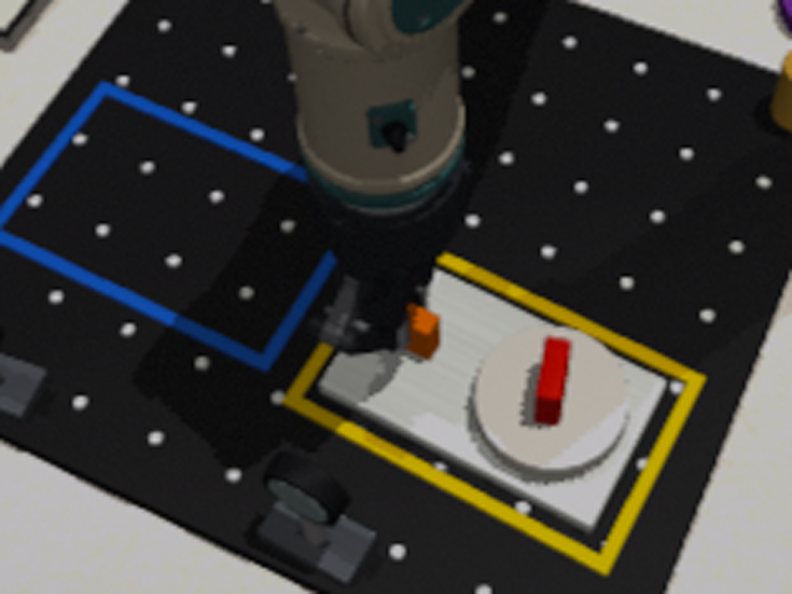

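The scene view shows the sled inside the yellow outline with the cover seated. The plate's diagonal corners are at (665,382) and (318,392), and the tape's outer corners at (706,377) and (287,402).

Run:
```python
from h import *
p,d,c=load("pics/scene1.npz")
f=lambda q:np.array(q)/3.3+[179.65,219.65]
P=plane(c,f([(665,382),(592,527),(318,392)]),24.5);Q=plane(c,f([(706,377),(606,574),(287,402)]),12.5)
print(P[:,:2].round(1),Q[:,:2].round(1)); a=(P[0]+P[2])/2;b=(Q[0]+Q[2])/2;print(a,b,a-b)
ang=lambda v:np.degrees(np.arctan2(v[1],v[0]));print(ang(P[1]-P[2]),ang(Q[1]-Q[2]))
print("knob ends",plane(c,f([(558,340),(548,400)]),78.5))
```

```text
[[609.8 205.6]
 [703.1 205.7]
 [706.1  38.9]] [[590.4 223.4]
 [718.  221.7]
 [715.3  22.9]]
[657.96700611 122.26020599  24.5       ] [652.87476852 123.11590362  12.5       ] [ 5.09223759 -0.85569763 12.        ]
91.0381178027562 89.22775203225834
knob ends [[639.96299592 152.30504233  78.5       ]
 [672.84662563 162.91421008  78.5       ]]
```

Emit:
arm_command(
  series=[0,0.1,-0.1,0,0,0,0.2,-0.2,0,0,0,0.2,-0.2,0,0,0,0.2,-0.2,0,0,0,0.2,-0.2,0,0],
)

```text
clock: 5.67
eef_pos: [653.1, 62.4, 35.0]
tool_rot: [3.139, 0.003, 1.557]
force: [0.6, -5.4, 3.8]
width: 13.1
gripper_force: 60.1
```

Emit:
arm_command(
  series=[20,0,0,0,0,40,0,0,0,0,70,0,0,0,0,100,0,0,0,0,100,0,0,0,0],
)

```text
clock: 6.08
eef_pos: [652.0, 65.9, 34.1]
tool_rot: [-3.141, -0.001, 1.56]
force: [0.5, -0.5, -0.1]
width: 64.8
gripper_force: 0.0
```

Emit:
arm_command(
  series=[100,0,0,-1,0,100,0,0,-3,0,100,0,0,-6,0,100,0,0,-9,0,100,0,0,-12,0],
)

```text
clock: 6.5
eef_pos: [652.0, 65.2, 156.1]
tool_rot: [-3.141, 0.0, 1.559]
force: [0.5, -0.3, -0.3]
width: 85.3
gripper_force: 0.0
```

Emit:
arm_command(
  series=[100,-1,0,-3,0,100,-2,0,-6,0,100,-3,0,-8,0,100,-3,0,-8,0,100,-3,0,-8,0],
)

```text
clock: 6.92
eef_pos: [652.6, 34.4, 236.4]
tool_rot: [3.138, -0.0, 1.558]
force: [-1.0, 0.1, -0.6]
width: 85.6
gripper_force: 0.0
```

Run:
```python
from wp import *; from h import *
from cell import viewer
plan([])
c=viewer.camera_model("wrist");p,d=viewer.get_image("wrist");np.savez("pics/w2.npz",p=p,d=d,**c);cv2.imwrite("pics/w2.png",p[:,:,::-1])
```

```text
from [652.58  34.45 236.4   89.27] rp [ 3.1382e+00 -4.0000e-04] t 6.92 w 85.6 F [-1.   0.1 -0.6]
```

View pics/w2.png

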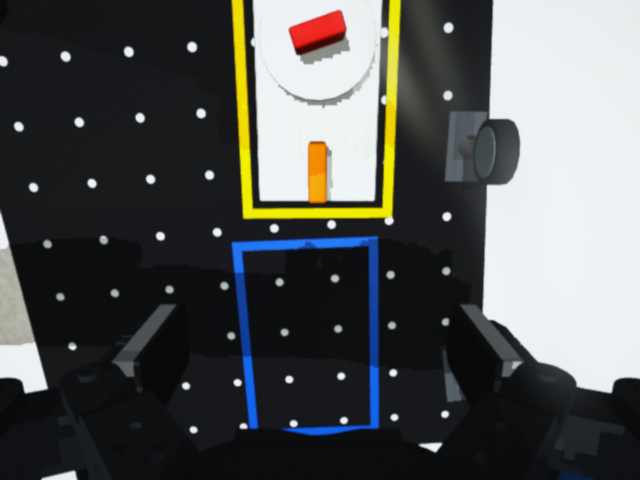

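The sled sits in the yellow outline. Near the handle end at row 190, the plate edges are at columns 259 and 376 and the tape's inner edges at 250.5 and 385. The plate's end is at row 201 and the tape's inner edge at row 208. The red grip is at (318,32). Checking in mm:

Run:
```python
from h import *
p,d,c=load("pics/w2.npz")
P=plane(c,[(259,190),(376,190),(317,201.5),(257,60),(379,60)],24.5)[:,:2];Q=plane(c,[(250.5,190),(386,190),(317,208.5),(246,60),(389,60)],12.5)[:,:2]
print(P.round(1),Q.round(1))
print("knob",rect(c,mask(p,(0,150,60),(4,255,255),(270,0,370,60)),78.5),"orange",rect(c,mask(p,(6,140,60),(18,255,255)),58.5))
v,u=np.nonzero(mask(p,(0,150,60),(4,255,255),(270,0,370,60)));print(u.min(),u.max(),v.min(),v.max())
```

```text
[[604.5  46. ]
 [700.9  44.8]
 [652.1  35.8]
 [607.7 145.8]
 [700.9 144.7]] [[595.6  44.3]
 [711.1  42.7]
 [652.1  27.5]
 [597.5 147.4]
 [710.5 146.1]]
knob [654.2 155.   34.5  16.7  17.3] orange [652.4  63.3  44.8  13.5  89.2]
290 345 11 53
```

The sled is centred within 1 mm. Next is the cover, gripping at yaw 17°.

```bash
python3 wp.py "[(652,75,236,65),(653,115,220,41),(654,156.3,190,17)]"
```

```text
from [651.61  35.63 234.67  89.34] rp [ 3.1414e+00 -9.0000e-04] t 6.97 w 85.6 F [ 0.7  0.5 -0.7]
[ 3.94 -0.01 -0.13] turn 24.3
[ 3.67 -1.6   1.6 ] turn 24.0
[ 2.78 -3.05  3.  ] turn 24.0
```

Emit:
arm_command(
  series=[100,0.8,0,0,4.9,100,1.6,0,0,9.7,100,2.4,0,0,14.6,100,3.2,0,0,19.5,100,3.9,0,0,24.3],
)

```text
clock: 7.38
eef_pos: [651.1, 76.1, 232.3]
tool_rot: [-3.138, 0.001, 1.133]
force: [0.4, -0.1, -0.1]
width: 85.7
gripper_force: 0.0
```

Emit:
arm_command(
  series=[100,0.7,-0.3,0.3,4.8,100,1.5,-0.6,0.6,9.6,100,2.2,-1,1,14.4,100,2.9,-1.3,1.3,19.2,100,3.7,-1.6,1.6,24],
)

```text
clock: 7.8
eef_pos: [652.0, 115.9, 216.1]
tool_rot: [-3.139, 0.003, 0.713]
force: [0.2, 0.2, -0.1]
width: 85.6
gripper_force: 0.0
```

Emit:
arm_command(
  series=[100,0.7,-0.8,0.8,6,100,1.4,-1.6,1.6,12,100,2.1,-2.4,2.4,18,100,2.8,-3.1,3,24,100,2.8,-3.1,3,24],
)

```text
clock: 8.22
eef_pos: [651.8, 160.7, 184.3]
tool_rot: [-3.139, 0.006, 0.3]
force: [0.3, 0.9, -1.0]
width: 85.4
gripper_force: 0.0
```

Run:
```python
from wp import *; from h import *
from cell import viewer
plan([(654,156.3,53,17)])
c=viewer.camera_model("wrist");p,d=viewer.get_image("wrist");np.savez("pics/w3.npz",p=p,d=d,**c);cv2.imwrite("pics/w3.png",p[:,:,::-1])
for lo in(60,150,200):print("knob",rect(c,mask(p,(0,150,lo),(4,255,255)),78.5))
```

```text
from [651.77 160.66 184.33  17.17] rp [-3.139   0.0059] t 8.22 w 85.4 F [ 0.3  0.9 -1. ]
[ 0.08  0.48 13.13] turn 0.2
knob [656.5 158.1  39.   12.9  17.1]
knob [652.2 157.1  30.3  12.5  17.8]
knob [651.9 157.   29.7  12.5  17.8]
```

View pics/w3.png

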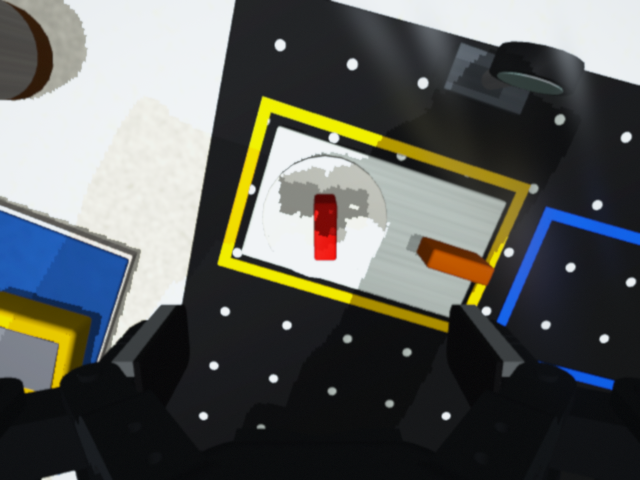

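The red grip is at (325,227), centred laterally and aligned with the pads. I'll descend and grip.

Emit:
arm_command(
  series=[100,0.1,0.2,2.5,0,100,0.1,0.4,5,0,100,0.1,0.4,7.5,0,100,0.1,0.4,9.5,0,100,0.1,0.4,11,0],
)

```text
clock: 8.68
eef_pos: [655.1, 151.9, 76.2]
tool_rot: [-3.141, 0.003, 0.3]
force: [-0.2, 0.2, -0.5]
width: 85.8
gripper_force: 0.0
```

```bash
python3 wp.py "[(654,157,53,17.2)]"
```

```text
from [655.11 151.92  76.18  17.16] rp [-3.1414e+00  2.8000e-03] t 8.68 w 85.8 F [-0.2  0.2 -0.5]
[ 0.04 -0.52  2.32] turn -0.0
```

Emit:
arm_command(
  series=[100,0,-0.4,0.5,0,100,0,-0.4,1.2,0,100,0,-0.4,1.9,0,100,0,-0.4,2.2,0,100,0,-0.4,2.2,0],
)

```text
clock: 9.1
eef_pos: [655.2, 156.6, 56.2]
tool_rot: [-3.142, 0.0, 0.298]
force: [-0.5, -0.5, -0.2]
width: 85.2
gripper_force: 0.0
```

```bash
python3 wp.py "[(654,157,53,17.2)]"
```

```text
from [655.16 156.58  56.23  17.08] rp [-3.1416  0.    ] t 9.1 w 85.2 F [-0.5 -0.5 -0.2]
[-0.1  -0.07  0.32] turn -0.1
```

Now I'll close gently, in place.

Emit:
arm_command(
  series=[70,-0.1,0,0.2,0,50,-0.1,0,0.3,0,35,-0.1,0,0.3,0,25,-0.1,0,0.3,0,20,-0.1,0,0.3,0],
)

```text
clock: 9.52
eef_pos: [654.4, 156.3, 53.6]
tool_rot: [-3.142, -0.0, 0.298]
force: [-0.1, -0.9, 0.7]
width: 25.5
gripper_force: 0.0
```

Emit:
arm_command(
  series=[15,0,0,0,0,10,0,0,0,0,0,0,0,0,0,0,0,0,0,0,0,0,0,0,0],
)

```text
clock: 9.93
eef_pos: [654.4, 156.3, 53.7]
tool_rot: [-3.142, -0.0, 0.298]
force: [-1.5, -0.3, 3.0]
width: 12.7
gripper_force: 60.6
```

Emit:
arm_command(
  series=[0,0,0,0,0,0,0,0,0,0,0,0,0,0,0,0,0,0,0,0,0,0,0,0,0],
)

```text
clock: 10.35
eef_pos: [654.4, 156.3, 53.7]
tool_rot: [-3.142, -0.0, 0.298]
force: [-0.0, 1.1, 5.1]
width: 12.9
gripper_force: 60.6
```

```bash
python3 wp.py "[]"
```

```text
from [654.41 156.3   53.68  17.05] rp [-3.1415e+00 -5.0000e-04] t 10.35 w 12.9 F [-0.   1.1  5.1]
```

Emit:
arm_command(
  series=[0,0,0,-0.3,0,0,0,0,-0.9,0,0,0,0,-1.7,0,0,0,0,-2.7,0,0,0,0,-4,0],
)

```text
clock: 10.77
eef_pos: [653.8, 156.2, 93.8]
tool_rot: [3.142, 0.001, 0.298]
force: [0.5, -0.3, -1.7]
width: 12.9
gripper_force: 59.9
```

Emit:
arm_command(
  series=[0,0,0,-1.5,0,0,0,0,-3.5,0,0,0,0,-5.5,0,0,0,0,-7.5,0,0,0,0,-8.5,0],
)

```text
clock: 11.18
eef_pos: [655.8, 156.0, 182.5]
tool_rot: [3.141, -0.005, 0.297]
force: [0.3, -0.5, -0.3]
width: 13.1
gripper_force: 59.9
```

Run:
```python
from wp import *; from h import *
from cell import viewer
plan([(608,51,180,17),(562,-54,180,17),(515,-159,180,17),(469,-264,180,17),(423.6,-368.4,160,17)])
c=viewer.camera_model("scene");p,d=viewer.get_image("scene");cv2.imwrite("pics/s2.png",p[:,:,::-1])
```

```text
from [655.82 155.96 182.54  17.04] rp [ 3.1408 -0.005 ] t 11.18 w 13.1 F [ 0.3 -0.5 -0.3]
[-7.65  8.63  0.25] turn 0.0
[-7.47  8.7   0.  ] turn -0.0
[-7.56  8.67  0.  ] turn -0.0
[-7.47  8.7   0.  ] turn -0.0
[-7.39  8.66  2.  ] turn -0.0
```

View pics/s2.png

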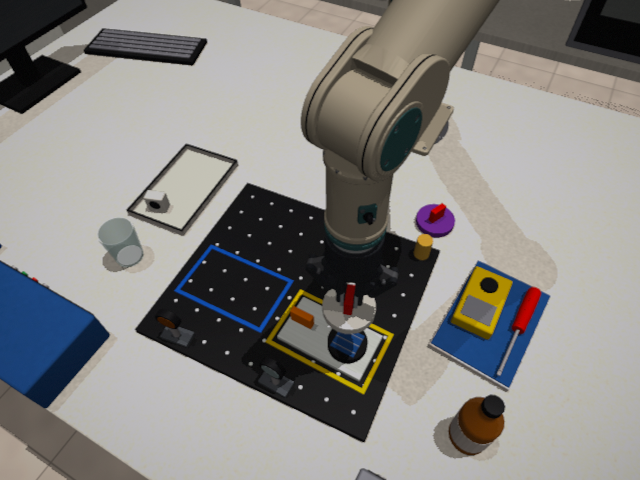

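The cover is held level at (350,308), the bare cell shows at (347,342), and the sled is still inside the outline. I'll carry the cover to the tray.

Emit:
arm_command(
  series=[0,-0.8,0.9,0,0,0,-2.2,2.5,0,0,0,-3.9,4.4,0,0,0,-5.7,6.5,0,0,0,-7.6,8.6,0,0],
)

```text
clock: 11.65
eef_pos: [604.7, 50.3, 176.9]
tool_rot: [-3.141, 0.003, 0.298]
force: [-0.2, -0.5, -1.3]
width: 13.0
gripper_force: 59.9
```

Emit:
arm_command(
  series=[0,-1.9,2.2,0,0,0,-3.8,4.4,0,0,0,-5.7,6.6,0,0,0,-7.6,8.8,0,0,0,-9.5,11,0,0],
)

```text
clock: 12.07
eef_pos: [545.7, -82.7, 177.2]
tool_rot: [-3.141, 0.003, 0.297]
force: [-0.2, -1.0, -1.0]
width: 12.9
gripper_force: 59.9
```

Emit:
arm_command(
  series=[0,-1.9,2.2,0,0,0,-3.8,4.4,0,0,0,-5.7,6.6,0,0,0,-7.6,8.8,0,0,0,-9.5,11,0,0],
)

```text
clock: 12.48
eef_pos: [487.1, -215.3, 177.2]
tool_rot: [-3.14, 0.002, 0.297]
force: [-0.3, 0.3, -1.6]
width: 13.0
gripper_force: 59.9
```

```bash
python3 wp.py "[(423.6,-368.4,160,17)]"
```

```text
from [ 487.06 -215.29  177.24   17.03] rp [-3.14e+00  2.40e-03] t 12.48 w 13.0 F [-0.3  0.3 -1.6]
[-10.55  12.78   1.72] turn 0.0
```

Emit:
arm_command(
  series=[0,-2,2.4,0.3,0,0,-4,4.8,0.6,0,0,-6,7.2,0.9,0,0,-8,9.6,1.2,0,0,-9.6,11.7,1.5,0],
)

```text
clock: 12.9
eef_pos: [428.9, -355.9, 162.2]
tool_rot: [-3.14, 0.002, 0.296]
force: [-0.1, 0.5, -1.5]
width: 12.7
gripper_force: 59.9
```

Emit:
arm_command(
  series=[0,-0.4,0.5,0.2,0,0,-0.8,0.9,1,0,0,-0.9,1,2,0,0,-0.9,1,3,0,0,-0.9,1,4,0],
)

```text
clock: 13.32
eef_pos: [426.8, -364.4, 121.6]
tool_rot: [-3.139, 0.0, 0.3]
force: [0.8, 0.3, -1.2]
width: 12.6
gripper_force: 59.8
```

Run:
```python
from wp import *; from h import *
from cell import viewer
plan([(423.6,-368.4,30,17)])
c=viewer.camera_model("top");p,d=viewer.get_image("top");cv2.imwrite("pics/t3.png",cv2.resize(p[190:340,400:600],None,fx=4,fy=4,interpolation=cv2.INTER_CUBIC)[:,:,::-1])
```

```text
from [ 426.77 -364.43  121.55   17.16] rp [-3.1392e+00  2.0000e-04] t 13.32 w 12.6 F [ 0.8  0.3 -1.2]
[-0.42  0.29  9.16] turn 0.2
```

View pics/t3.png

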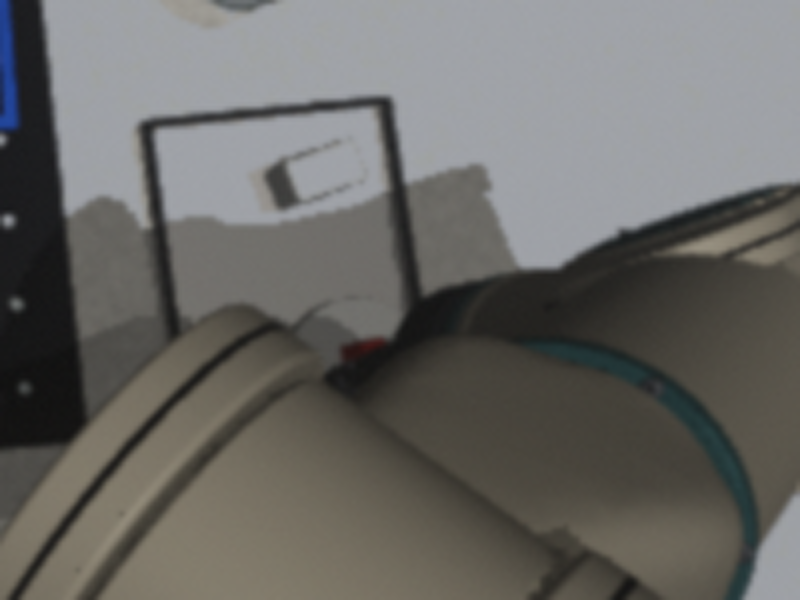

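The cover's edge is at (350,300), between the tray's walls, and the mount is well clear at (310,175). I'll lower it.

Emit:
arm_command(
  series=[0,-0.2,0.2,1.5,0,0,-0.3,0.3,3,0,0,-0.3,0.3,4.5,0,0,-0.3,0.3,6,0,0,-0.3,0.3,7,0],
)

```text
clock: 13.78
eef_pos: [424.6, -368.4, 51.5]
tool_rot: [-3.139, 0.001, 0.299]
force: [0.1, -0.3, -1.5]
width: 12.8
gripper_force: 59.8
```

Emit:
arm_command(
  series=[0,0,0,0.4,0,0,0,0,0.7,0,0,0,0,0.9,0,0,0,0,1.1,0,0,0,0,1.1,0],
)

```text
clock: 14.2
eef_pos: [424.7, -370.3, 42.5]
tool_rot: [3.141, -0.0, 0.298]
force: [0.4, 0.2, -1.7]
width: 12.9
gripper_force: 59.8
```

```bash
python3 wp.py "[(423.6,-368.4,29.7,17)]"
```

```text
from [ 424.71 -370.32   42.5    17.06] rp [ 3.1411e+00 -3.0000e-04] t 14.2 w 12.9 F [ 0.4  0.2 -1.7]
[-0.05 -0.22  1.28] turn 0.1
```

Emit:
arm_command(
  series=[0,0,-0.1,0.3,0,0,0,-0.2,0.6,0,0,0,-0.2,0.8,0,0,0,-0.2,1,0,0,0,-0.2,1,0],
)

```text
clock: 14.62
eef_pos: [423.8, -368.1, 31.9]
tool_rot: [-3.141, 0.0, 0.298]
force: [0.9, -0.1, -1.1]
width: 12.5
gripper_force: 59.8
```

Emit:
arm_command(
  series=[0,0,0,0.1,0,0,0,0,0.2,0,0,0,0,0.3,0,0,0,0,0.3,0,0,0,0,0.3,0],
)

```text
clock: 15.03
eef_pos: [423.9, -368.3, 29.3]
tool_rot: [-3.142, 0.0, 0.298]
force: [-0.2, 0.1, 0.2]
width: 12.8
gripper_force: 60.1
```

Emit:
arm_command(
  series=[0,0,0,0.1,0,0,0,0,0.1,0,0,0,0,0.1,0,0,0,0,0.1,0,0,0,0,0.1,0],
)

```text
clock: 15.45
eef_pos: [424.0, -368.4, 29.1]
tool_rot: [3.141, -0.001, 0.298]
force: [-1.8, 1.0, 7.2]
width: 12.8
gripper_force: 61.0
```

The cover is resting on the floor with firm contact at 7 N. I'll release and retreat.

Emit:
arm_command(
  series=[20,0,0,0,0,35,0,0,0,0,60,0,0,0,0,100,0,0,0,0,100,0,0,0,0],
)

```text
clock: 15.87
eef_pos: [423.9, -368.3, 28.2]
tool_rot: [-3.142, 0.0, 0.298]
force: [0.2, -0.2, -0.1]
width: 65.0
gripper_force: 0.0
```

Emit:
arm_command(
  series=[100,0,0,-0.5,0,100,0,0,-2,0,100,0,0,-4,0,100,0,0,-7,0,100,0,0,-10,0],
)

```text
clock: 16.28
eef_pos: [423.3, -367.9, 129.1]
tool_rot: [-3.14, 0.001, 0.297]
force: [1.2, -0.4, 0.5]
width: 85.0
gripper_force: 0.0
```

Emit:
arm_command(
  series=[100,0,-2,-2,0,100,0,-5,-4,0,100,0,-8,-6,0,100,0,-11,-7,0,100,0,-11,-7,0],
)

```text
clock: 16.7
eef_pos: [390.6, -257.4, 199.6]
tool_rot: [-3.136, -0.002, 0.301]
force: [-0.7, 1.2, -0.3]
width: 85.6
gripper_force: 0.0
```

Run:
```python
from wp import *; from h import *
from cell import viewer
plan([])
c=viewer.camera_model("scene");p,d=viewer.get_image("scene");cv2.imwrite("pics/s3.png",p[:,:,::-1])
```

```text
from [ 390.56 -257.42  199.62   17.27] rp [-3.1362e+00 -2.1000e-03] t 16.7 w 85.6 F [-0.7  1.2 -0.3]
```

View pics/s3.png

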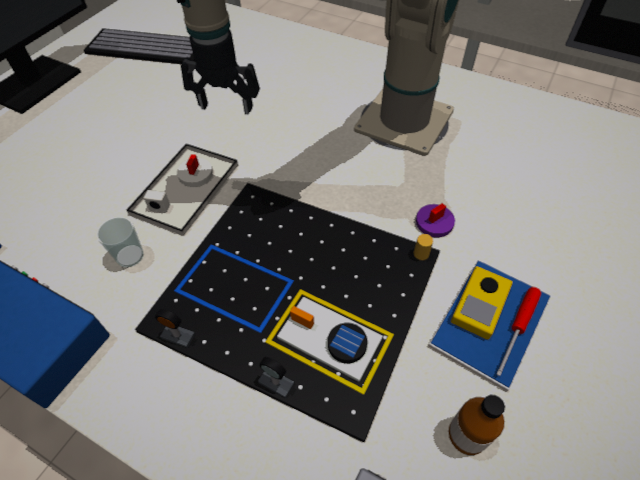

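The cover lies upright and flat in the tray at (194,172), clear of the mount. The sled is inside the yellow outline at (330,338), the gripper is free, and everything else is where it was.

```bash
python3 -c "
from cell import workorder;print(workorder.finish_job())"
```

```text
the job is handed in; nothing more can be done
None
```

The job is handed in: in the last camera view the sled sits inside the yellow outline and the cover lies flat, right way up, in the tray with nothing else visibly moved, but the hand-in call returned no verdict.

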